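# Swing the heavy specimen lamp over the leaf and let it stand

## Task

Swing the heavy desk lamp round on its almost frictionless arm until it stands over the long middle line of the white board with the pressed green leaf, then take your hand away and leave it standing still there for at least five seconds, until you finish. Push it only against the upright outer faces of its two springy orange bumpers: do not touch the lamp or its arm, do not press on the bumpers from above, keep it slow, do not squash a bumper fully and do not let the arm run into its end stops. Leave everything else on the desk alone.

Things in the scene. Friction and masses are not known exactly. Their poses are not given: they have to be found in the camera images.
- boom (a joint): Angle a of the lamp's swing arm about the post's upright spindle, rad. At 0 the arm points straight to the robot (-x); it grows as the lamp swings to +y. Lamp centre = hinge + 0.36 * (-cos a, +sin a) in x, y. At rest at the start, within 0.12 of zero. Hard end stops at -0.95 and 0.95: keep within 0.9, and slower than 0.5 rad/s. Pushed and let go, it coasts on for many seconds.
- hinge (a point): Point on the spindle's axis, 150 mm above the desk; the post is fixed, its place varies. Nearly free bearing: viscous damping 0.02 N m s/rad, dry friction 0.0015 N m. Inertia of arm, lamp and bumpers about it: nominally 0.62 kg m2 (4.8 kg felt at the lamp), true value 0.75 to 1.35 times that.
- lamp_center (a point): Centre of the white box-shaped lamp head: 120 mm along the arm, 80 mm across, 75 mm high (z = 0.100 to 0.175; a brass button on top reaches 0.181), 360 mm from the spindle axis. The head hangs clear above the boards. Its dark arm (35 mm wide, 30 mm high, centre line at z = 0.152) runs to the post. Neither may be touched.
- bumper_left: Orange block, 100 mm along the arm, 60 mm high (z 0.1075 to 0.1675), 50 mm out from the lamp head's +y side. Origin: centre of its outer upright face, at rest 90 mm from the lamp centre. It slides up to 35 mm into the head against a spring of 80 N/m with little damping (1 N s/m): the lamp bounces off a still hand with about 9/10 of its speed. Fully squashed at 2.8 N; never load it above 6 N.
- bumper_right: The same on the -y side: its outer face looks to -y of the lamp, origin at the centre of that face, 90 mm from the lamp centre at rest.
- leaf_board: White board, 360 mm (its x axis) by 160 mm, 6 mm thick, a pressed green leaf along its middle; fixed on the desk, left or right of the post. Origin: centre of its underside; the long middle line is its x axis. The lamp centre must stand above this line, within 30 mm sideways.
- blank_board: The same board in plain brown cork without a leaf, on the other side. Not the goal.
- plant_tin: Black tin with a plant, 74 mm wide, 100 mm high without the leaves, loose; bystander.
- fern_jar: Green jar with a fern, 90 mm wide, 120 mm high without the leaves, loose; bystander.
- cup_stack: Stack of paper-brown cups, 70 mm wide, 98 mm high, loose; bystander.
- twine_spool: Spool of twine, 60 mm wide, 50 mm high, loose; bystander.
- glue_jar: Small white-capped jar, 64 mm wide, 75 mm high, loose; bystander.

How it is judged:
By the outcome, as a careful person would: the job done as asked, in the order asked, and still so for the second after the job is handed in, with the robot touching nothing.
It also fails if it takes over 64 s, if anything falls off the work surface, if the arm or the gripper's body presses on something with over 40 N, if the wrist force passes 120 N, or if a joint passes its speed limit or range.

## Robot

A 6-joint arm with a two-finger parallel gripper is mounted at the origin on the work surface. World frame = base frame: x ahead of the robot, y to its left, z up, the work surface at z = 0. Lengths are in mm, angles in rad, forces in N, time in s.
With the tool pointing down it reaches from about 275 to 850 mm from the base axis. Payload 5.2 kg.
Tool frame: the origin (TCP) lies at the very end of the fingers, on their centre line; the grasp point (between the pads) lies 19 mm behind it; z points along the fingers, y is the line along which they close (so a half turn about z gives the same grasp; the last joint's range is limited). The gripper opens to 85 mm and grips with 20 to 120 N. Pads are 22 mm wide; open, the fingers measure 114 mm over their backs; the gripper's body (76 mm by 85 mm) begins 54 mm behind the grasp point. The pads swing forward as they close: fully open they stand 13 mm farther back than shut.
Start: joints at [1.108, 0.259, 1.535, -0, 1.348, -0.203], TCP at [141.265, 531.553, 199.81] pointing down, gripper open.
Joint ranges: [-3.14, 3.14], [-0.91, 2.08], [0.19, 2.58], [-1.22, 4.36], [0.22, 2.71], [-3.12, 3.12]. Speed limits (rad/s): [2.57, 2.57, 3.14, 3.14, 3.14, 3.14].

## Interface

Orientations are given as a rotation vector (axis times angle).
In Python, from rig import r, eyes gives the robot as it stands.
- The arm moves only by the shell command python3 -m handwheel 'ROWS' [FORCE]. ROWS is a JSON object of lists of equal length, an entry for each row: "slide": the shift along the tool's x, y, z in cm, a list of three; "turn": the turn, a rotation vector about the tool's x, y, z in rad, a list of three; "grip": the opening, from 0 (shut) to 1 (fully open). A call has 1 to 8 rows; each row is the pose to reach, as a shift and turn from the pose commanded when the call began, along the tool's axes at that moment; what a row does not reach only later rows make up. A row lasts 1/12 s, in which the tool goes at most 41.7 mm and 7.16 degrees, less where a joint would pass 70% of its speed; a pose out of reach is approached as far as the arm can. A call with a gripper value outside its range is refused whole. The fingers move at their own pace and stop on an object; FORCE is the grip in N (left out, the last holds). Time passes only in rows, so rows that repeat a pose let the fingers close. It gives the time, the measured TCP pose, the force, the opening and the grip force at its end, in the units of the state.
- r.read_state(): the state, without advancing time (a new reading comes with each control period).
- eyes.read_camera(name): name is "scene" or "top" or "wrist"; returns a dict with "image" (480x640x3 uint8, blue, green, red), "range_z" (480x640 float32, mm along the optical axis (not along the pixel's ray), 0 where there is no reading), "intrinsics" (3x3 intrinsics, pixels), "distortion" ([k1, k2, p1, p2, k3] as OpenCV has them; the pictures are not rectified), "xyz" and "orientation" of the camera in the world; the wrist camera has in their place "mount" (4x4, takes a point from camera to tool coordinates, whose origin is the TCP and whose axes are the flange's). Camera axes: x right, y down, z forward; pixel columns grow to the right and rows downward; lengths in mm; the calibration is good to about 2 mm. A picture is of the moment at which its call begins: read the wrist's pose just before it.
- r.close_job(): hands the job in; it is judged then, once.
The state is a dict: "clock": time; "q": joint angles; "qd": joint speeds; "joint_efforts": joint torques, N m; "position": TCP position; "tool_rot": TCP orientation; "force": force on the tool from outside, world axes, zero at the start; "torque": the same for the moment, N m; "finger_gap": opening from 0.0 (shut) to 1.0 (fully open); "grasp_force": force on a finger pad.
Only numpy, scipy, OpenCV 4.12 (cv2) and the standard library are available. Lean on these libraries where they do the work, as an engineer would, in place of code of your own. Each camera call takes 0.05 s, during which the arm holds its last target. There are 200 camera calls.

## Working session

There is one attempt and no reset: what is moved stays moved. The work goes in short steps, Python scripts to look and compute and a shell command to move; the robot and the scene stay as the last step left them, time stands still between calls to the robot, and variables do not carry over. Pictures are saved under pics/ and viewed, at most 10 in all, crops included, and the job is handed in when it is done.

```bash
ls; mkdir -p pics; cat > h.py <<'E'
import numpy as np, cv2
from scipy.spatial.transform import Rotation as R
from rig import r, eyes
def pts(c):
    h,w=c['range_z'].shape
    u,v=np.meshgrid(np.arange(w),np.arange(h))
    K=np.array(c['intrinsics'],float);d=np.array(c['distortion'],float)
    n=cv2.undistortPoints(np.stack([u,v],-1).reshape(-1,1,2).astype(float),K,d).reshape(h,w,2)
    z=c['range_z']
    P=np.dstack([n[...,0]*z,n[...,1]*z,z])
    o=np.array(c['orientation'],float)
    M=R.from_rotvec(o).as_matrix() if o.size==3 else (o if o.shape==(3,3) else R.from_quat(o).as_matrix())
    P=P@M.T+np.array(c['xyz']); P[z==0]=np.nan
    return P,n,M
E
python3 - <<'E'
from h import *
s=r.read_state(); print(s)
for k in ['top','scene']:
    c=eyes.read_camera(k); cv2.imwrite(f'pics/{k}0.png',c['image'])
    print(k,c['xyz'],c['orientation'],c['intrinsics'],c['distortion'])
E
```

```text
pics
{'clock': 0.0, 'q': array([ 1.10819131e+00,  2.59379802e-01,  1.53608911e+00, -1.14415288e-05,
        1.34799533e+00, -2.02801468e-01]), 'qd': array([-6.63739250e-06,  1.19534487e-03, -2.43707324e-04, -1.06227275e-03,
        5.58760348e-04,  2.06795618e-03]), 'joint_efforts': array([ 1.06829735e-03, -4.46023607e+01, -2.90567440e+01, -1.05351683e-04,
        1.18515021e-02,  1.50549056e-05]), 'position': array([141.00492107, 531.01095738, 198.95252127]), 'tool_rot': array([-4.06869752e-01, -3.11452719e+00,  2.78386282e-03]), 'force': array([ 0.12811235,  0.0494268 , -0.11817372]), 'torque': array([-0.01896729, -0.01786039, -0.00085251]), 'grasp_force': 0.0, 'finger_gap': 0.99983484699906}
top [ 473.7573181    -6.90359086 1354.40442167] [-2.17496978  2.15665241 -0.1062074 ] [[515.52320472   0.         313.99792039]
 [  0.         515.52320472 236.96138338]
 [  0.           0.           1.        ]] [-0.14818915  0.          0.          0.          0.        ]
scene [ 1268.37934943 -1285.57685757  1032.69234457] [-2.08527516 -0.4972743   0.29598251] [[582.64161879   0.         313.90342794]
 [  0.         582.64161879 241.90180079]
 [  0.           0.           1.        ]] [-0.17007309  0.          0.          0.          0.        ]
```

View pics/top0.png

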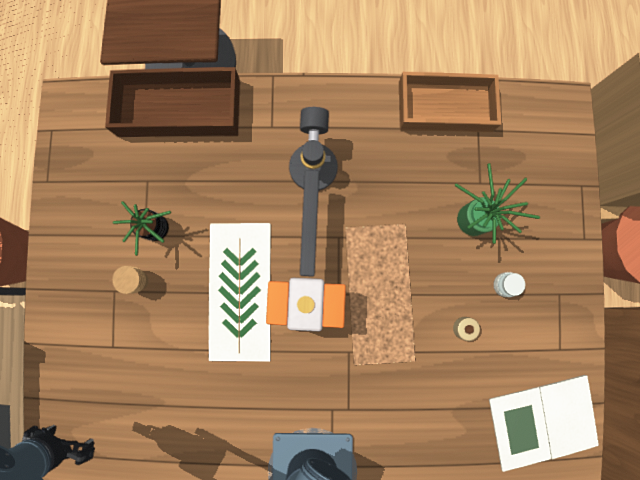

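View pics/scene0.png

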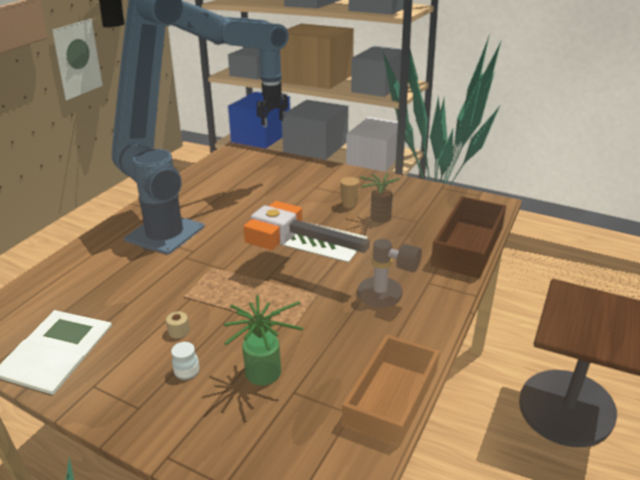

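The top view shows the leaf board at about (240, 292), to the left (+y). The lamp head is at (305, 304), with orange bumpers on both sides, and the post is at (312, 155). The scene view agrees, and the tin and cups stay well to the left. Next I'll measure from both cameras.

```bash
cat >> h.py <<'E'
def ray(c,uv,z):
    "pixels -> world points on plane z"
    K=np.array(c['intrinsics'],float);d=np.array(c['distortion'],float)
    n=cv2.undistortPoints(np.array(uv,float).reshape(-1,1,2),K,d).reshape(-1,2)
    M=R.from_rotvec(c['orientation']).as_matrix(); o=np.array(c['xyz'])
    D=np.c_[n,np.ones(len(n))]@M.T
    return o+D*((z-o[2])/D[:,2])[:,None]
def blobs(m,amin=100):
    n,l,st,ce=cv2.connectedComponentsWithStats(m.astype(np.uint8))
    return [(l==i) for i in range(1,n) if st[i,4]>=amin]
def omask(c):
    g=cv2.cvtColor(c['image'],cv2.COLOR_BGR2HSV); return (g[...,0]>6)&(g[...,0]<17)&(g[...,1]>190)&(g[...,2]>150)
E
python3 - <<'E'
from h import *
cs={k:eyes.read_camera(k) for k in ['top','scene']}
rays={}
for k,c in cs.items():
    P,n,M=pts(c); im=c['image']; g=cv2.cvtColor(im,cv2.COLOR_BGR2HSV)
    for b in blobs(omask(c),60):
        v,u=np.nonzero(b); print(k,'orange',len(u),u.mean(),v.mean(),np.nanmedian(P[b],0),'zmax',np.nanpercentile(P[b][:,2],90))
    # brass button
    m=(g[...,0]>15)&(g[...,0]<32)&(g[...,1]>100)&(g[...,2]>120)
    box=np.zeros(m.shape,bool)
    if k=='top': box[285:325,288:324]=1
    else: box[200:232,255:300]=1
    for b in blobs(m&box,15):
        v,u=np.nonzero(b); print(k,'button',len(u),u.mean(),v.mean(),np.nanmedian(P[b],0)); rays[k]=(u.mean(),v.mean())
    if k=='top':
        w=(g[...,1]<40)&(g[...,2]>200)
        for b in blobs(w,300):
            v,u=np.nonzero(b)
            if not(180<u.mean()<340 and 200<v.mean()<380): continue
            q=P[b]; print('white',len(u),u.mean(),v.mean(),np.nanmedian(q,0))
            cn=cv2.findContours(b.astype(np.uint8),cv2.RETR_EXTERNAL,cv2.CHAIN_APPROX_NONE)[0][0].reshape(-1,2)
            z=6 if u.mean()<270 else 175
            W=ray(c,cn,z)[:,:2].astype(np.float32); rc=cv2.minAreaRect(W); print('  rect',rc, cv2.boxPoints(rc).round(0).tolist())
        # arm: dark, elevated 140-175
        zz=P[...,2]; d=(g[...,2]<110)&(zz>150)&(zz<180); 
        for b in blobs(d,200):
            q=P[b]; mu=q.mean(0); e=np.linalg.svd(q[:,:2]-mu[:2],full_matrices=False)[2][0]; print('arm',b.sum(),mu,e,q.min(0),q.max(0))
        for (a,bb) in [(312,150),(312,165),(306,304),(312,145)]: print((a,bb),P[bb,a])
        t=blobs((zz>178)&(zz<330)&(P[...,0]>500)&(abs(P[...,1])<150),100)
        for b in t: print('post hi',b.sum(),np.nanmean(P[b],0),np.nanmin(P[b],0),np.nanmax(P[b],0))
# triangulate button
A=[];B=[]
for k,uv in rays.items():
    c=cs[k];p=ray(c,[uv],0)[0];o=np.array(c['xyz']);d=(p-o)/np.linalg.norm(p-o);Q=np.eye(3)-np.outer(d,d);A.append(Q);B.append(Q@o)
if len(A)==2: print('button 3d',np.linalg.solve(sum(A),sum(B)))
E
```

```text
top button 219 305.324200913242 304.2739726027397 [442.59655308  18.79046375 180.81900301]
white 6322 238.62717494463777 291.764631445745 [467.40759229 198.69913863   5.96625807]
  rect ((469.5974426269531, 196.34097290039062), (358.9501037597656, 158.70339965820312), 0.9651198387145996) [[289.0, 273.0], [291.0, 114.0], [650.0, 120.0], [648.0, 279.0]]
white 1383 304.79681851048446 304.09255242227044 [442.70855459  19.49459072 174.64977581]
  rect ((442.5867614746094, 19.33306312561035), (73.82852172851562, 115.3695297241211), 87.77894592285156) [[384.0, -15.0], [499.0, -20.0], [502.0, 54.0], [386.0, 58.0]]
arm 310 [873.90209604   2.36084884 169.87642966] [ 0.03204601 -0.99948639] [854.56984134 -31.27309349 150.36292894] [906.84553231  36.29675886 179.97344918]
arm 375 [797.70740403   5.08958251 173.54356787] [-0.99992822 -0.01198166] [774.22848774 -17.36975217 150.53709717] [826.11500452  27.77667575 179.92115256]
arm 1482 [630.09632726  11.68459937 166.52161849] [-0.99927834  0.0379843 ] [508.68645813  -8.30750359 155.34165773] [756.19945686  31.79601809 173.49555895]
(312, 150) [801.28898699   6.39575543 175.88322942]
(312, 165) [774.80670271   6.49144835 136.63399334]
(306, 304) [442.68995241  16.6477803  181.58333905]
(312, 145) [812.76482114   6.48234187 178.21063075]
post hi 360 [880.18738979   2.56553754 183.60094638] [856.35393516 -23.6808103  178.03261849] [906.39339454  28.36483678 190.73661604]
scene orange 178 259.90449438202245 226.48314606741573 [437.80661007 -56.02869375 167.80683485] zmax 170.90988318514712
scene button 62 272.6290322580645 212.5 [444.44717186   9.65266663 182.06418314]
button 3d [441.50061646  17.94273407 178.45045891]
```

Measured values:

| Quantity | Value |
|---|---|
| Lamp centre | (442.5, 19) |
| Boom angle a | 0.038 |
| Hinge | (802, 5) |
| Board line | y = 196.3 + 0.017·(x − 469.6) |
| Target a | about 0.56 |

The plan is to push on the right bumper's face from the -y side. I'll first travel high and in front of the lamp.

```bash
python3 -m handwheel '{"slide":[[-19.3,-23.6,-6],[-19.3,-23.6,-6],[-19.3,-23.6,-6],[-19.3,-23.6,-6],[-19.3,-23.6,-6],[-19.3,-23.6,-6],[-19.3,-23.6,-6],[-19.3,-23.6,-6]],"turn":[[0,0,0],[0,0,0],[0,0,0],[0,0,0],[0,0,0],[0,0,0],[0,0,0],[0,0,0]],"grip":[0,0,0,0,0,0,0,0]}' 30
python3 -m handwheel '{"slide":[[-19.3,-23.6,0],[-19.3,-23.6,0],[-19.3,-23.6,0],[-19.3,-23.6,0],[-19.3,-23.6,0],[-19.3,-23.6,0],[-19.3,-23.6,0],[-19.3,-23.6,0]],"turn":[[0,0,0],[0,0,0],[0,0,0],[0,0,0],[0,0,0],[0,0,0],[0,0,0],[0,0,0]],"grip":[0,0,0,0,0,0,0,0]}'
```

```text
clock: 0.87
position: [268.4, 250.7, 260.8]
tool_rot: [0.41, 3.112, -0.001]
force: [0.4, 0.3, 0.7]
finger_gap: -0.0
grasp_force: 0.0
clock: 1.53
position: [394.8, -28.8, 259.7]
tool_rot: [0.413, 3.113, -0.003]
force: [1.3, 0.3, 0.0]
finger_gap: 0.002
grasp_force: 0.0
```

```bash
cat >> h.py <<'E'
H=np.array([802.2,5.3])
def angle(c=None):
    c=c if c is not None else eyes.read_camera('top')
    g=cv2.cvtColor(c['image'],cv2.COLOR_BGR2HSV)
    m=((g[...,0]>15)&(g[...,0]<32)&(g[...,1]>90)&(g[...,2]>120)).astype(np.uint8)
    P=pts(c)[0]; d=np.hypot(P[...,0]-H[0],P[...,1]-H[1])
    m=m&(abs(P[...,2]-181)<6)&(abs(d-360)<40)
    bs=blobs(m,30)
    if not bs: return None
    b=max(bs,key=np.sum); v,u=np.nonzero(b); p=ray(c,[(u.mean(),v.mean())],181)[0]
    return int(b.sum()),p[:2],np.arctan2(p[1]-H[1],H[0]-p[0])
def report(goal=None):
    "boom angle (button), face positions, tool pose; goal world xyz -> slide cm in tool axes"
    s=r.read_state(); t=s['clock']; a=angle()
    M=R.from_rotvec(s['tool_rot']).as_matrix()
    print('t %.2f'%t,'tcp',s['position'].round(1),'F',s['force'].round(2),'gap %.2f'%s['finger_gap'],'yaw',M[:2,1].round(3))
    if a:
        n,p,al=a; T=np.array([np.sin(al),np.cos(al)]); rel=s['position'][:2]-p
        print('  lamp',p.round(1),'a %.4f'%al,'n',n,'hand tangential %.1f radial(out) %.1f'%(rel@T, rel@np.array([-T[1],T[0]])))
    else: print('  no button')
    if goal is not None: print('  slide',(M.T@(np.array(goal,float)-s['position'])/10).round(2))
E
python3 -c "
from h import *
report([440,-135,250])"
```

```text
t 1.53 tcp [394.8 -28.8 259.7] F [1.26 0.34 0.05] gap 0.00 yaw [0.261 0.965]
  lamp [450.   19.1] a 0.0391 n 107 hand tangential -50.0 radial(out) 53.2
  slide [-7.13 -9.07  1.  ]
```

```bash
python3 -m handwheel '{"slide":[[-7.1,-9.1,0],[-7.1,-9.1,0],[-7.1,-9.1,0],[-7.1,-9.1,4],[-7.1,-9.1,8],[-7.1,-9.1,12],[-7.1,-9.1,14],[-7.1,-9.1,14]],"turn":[[0,0,0],[0,0,0],[0,0,0],[0,0,0],[0,0,0],[0,0,0],[0,0,0],[0,0,0]],"grip":[0,0,0,0,0,0,0,0]}'
python3 -c "
from h import *
report([439,-90,120])
c=eyes.read_camera('scene'); cv2.imwrite('pics/s1.png',c['image'][120:300,150:420])"
```

```text
clock: 2.25
position: [434.5, -127.2, 115.2]
tool_rot: [-0.406, -3.106, -0.007]
force: [-0.4, 0.2, 0.8]
finger_gap: 0.0
grasp_force: 0.0
t 2.25 tcp [ 434.5 -127.2  115.2] F [-0.35  0.17  0.81] gap 0.00 yaw [0.257 0.966]
  lamp [442.2  18.3] a 0.0361 n 224 hand tangential -145.7 radial(out) 2.4
  slide [ 0.53  3.72 -0.46]
```

View pics/s1.png

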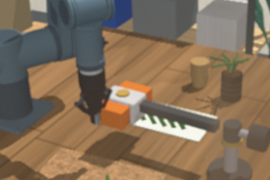

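The gripper is down beside the right bumper's outer face, at about (95, 110) in the crop, and clear of everything. Starting a slow push.

```bash
python3 -m handwheel '{"slide":[[0,0,0],[0.1,0.6,0],[0.2,1.2,0],[0.3,1.6,0],[0.4,1.9,0],[0.4,2.1,0],[0.4,2.3,0],[0.5,2.5,0]],"turn":[[0,0,0],[0,0,0],[0,0,0],[0,0,0],[0,0,0],[0,0,0],[0,0,0],[0,0,0]],"grip":[0,0,0,0,0,0,0,0]}'
python3 -c "
from h import *
report()"
```

```text
clock: 3.02
position: [440.1, -104.4, 119.9]
tool_rot: [0.407, 3.115, -0.0]
force: [0.5, 0.4, 0.2]
finger_gap: 0.003
grasp_force: 0.0
t 3.02 tcp [ 440.1 -104.4  119.9] F [0.53 0.43 0.21] gap 0.00 yaw [0.257 0.966]
  lamp [442.2  18.2] a 0.0358 n 224 hand tangential -122.5 radial(out) -2.3
```

```bash
python3 -m handwheel '{"slide":[[0,0.2,0],[0.1,0.4,0],[0.1,0.6,0],[0.2,0.8,0],[0.2,1.0,0],[0.2,1.2,0],[0.3,1.4,0],[0.3,1.6,0]],"turn":[[0,0,0],[0,0,0],[0,0,0],[0,0,0],[0,0,0],[0,0,0],[0,0,0],[0,0,0]],"grip":[0,0,0,0,0,0,0,0]}'
python3 -c "
from h import *
report()"
python3 -m handwheel '{"slide":[[0,0.2,0],[0.1,0.4,0],[0.1,0.6,0],[0.2,0.8,0],[0.2,1.0,0]],"turn":[[0,0,0],[0,0,0],[0,0,0],[0,0,0],[0,0,0]],"grip":[0,0,0,0,0]}'
python3 -c "
from h import *
report()"
```

```text
clock: 3.73
position: [441.0, -88.0, 119.8]
tool_rot: [-0.407, -3.115, -0.0]
force: [0.1, 0.0, 0.2]
finger_gap: -0.001
grasp_force: 0.0
t 3.73 tcp [441.  -88.  119.8] F [0.14 0.01 0.2 ] gap -0.00 yaw [0.257 0.966]
  lamp [442.   18.2] a 0.0359 n 224 hand tangential -106.2 radial(out) -2.8
clock: 4.2
position: [441.6, -77.9, 119.8]
tool_rot: [-0.407, -3.115, 0.0]
force: [0.0, -0.3, -0.4]
finger_gap: 0.005
grasp_force: 0.2
t 4.20 tcp [441.6 -77.9 119.8] F [ 0.04 -0.28 -0.41] gap 0.01 yaw [0.257 0.966]
  lamp [442.2  21.6] a 0.0453 n 227 hand tangential -99.4 radial(out) -3.9
```

```bash
python3 -m handwheel '{"slide":[[0,0.2,0],[0.1,0.4,0],[0.1,0.6,0],[0.1,0.8,0]],"turn":[[0,0,0],[0,0,0],[0,0,0],[0,0,0]],"grip":[0,0,0,0]}'
python3 -c "
from h import *
report()"
python3 -m handwheel '{"slide":[[0,0.2,0],[0.1,0.4,0],[0.1,0.6,0],[0.1,0.6,0]],"turn":[[0,0,0],[0,0,0],[0,0,0],[0,0,0]],"grip":[0,0,0,0]}'
python3 -c "
from h import *
report()"
```

```text
clock: 4.58
position: [442.8, -69.8, 119.8]
tool_rot: [-0.407, -3.115, -0.0]
force: [0.2, 0.8, -0.4]
finger_gap: -0.003
grasp_force: 0.0
t 4.58 tcp [442.8 -69.8 119.8] F [ 0.17  0.82 -0.41] gap -0.00 yaw [0.257 0.966]
  lamp [443.   34.8] a 0.0818 n 226 hand tangential -104.3 radial(out) -8.4
clock: 4.97
position: [443.4, -63.7, 119.8]
tool_rot: [-0.407, -3.115, -0.0]
force: [-0.2, -0.4, 0.4]
finger_gap: 0.001
grasp_force: 0.0
t 4.97 tcp [443.4 -63.7 119.8] F [-0.2  -0.4   0.43] gap 0.00 yaw [0.257 0.966]
  lamp [444.5  50.2] a 0.1249 n 225 hand tangential -113.2 radial(out) -13.1
```

Lamp coasting at about 0.11 rad/s, so about 4 s remain. The hand now goes up and over to the far side.

```bash
python3 -m handwheel '{"slide":[[0,0,-4],[0,0,-8],[0,0,-11],[0,4,-11],[0,8,-11],[0,12,-11],[0,16,-11],[0,20,-11]],"turn":[[0,0,0],[0,0,0],[0,0,0],[0,0,0],[0,0,0],[0,0,0],[0,0,0],[0,0,0]],"grip":[0,0,0,0,0,0,0,0]}'
python3 -m handwheel '{"slide":[[0,4,0],[-0.4,8,0],[-0.7,12,0],[-1,16,0],[-1,17,0],[-1,17,0],[-1,17,0],[-1,17,3]],"turn":[[0,0,0.09],[0,0,0.18],[0,0,0.27],[0,0,0.27],[0,0,0.27],[0,0,0.27],[0,0,0.27],[0,0,0.27]],"grip":[0,0,0,0,0,0,0,0]}'
python3 -c "
from h import *
report([541,289,120])"
```

```text
clock: 5.68
position: [495.0, 130.9, 230.0]
tool_rot: [0.408, 3.114, 0.0]
force: [0.9, -0.3, 0.1]
finger_gap: 0.002
grasp_force: 0.0
clock: 6.35
position: [551.4, 290.8, 205.6]
tool_rot: [0.82, 3.023, 0.008]
force: [1.1, 0.1, 0.7]
finger_gap: -0.0
grasp_force: 0.0
t 6.35 tcp [551.4 290.8 205.6] F [1.06 0.14 0.67] gap -0.00 yaw [0.505 0.863]
  lamp [455.1 101.1] a 0.2693 n 223 hand tangential 208.5 radial(out) -42.4
  slide [ 0.87 -0.75  8.55]
```

```bash
python3 -m handwheel '{"slide":[[0,0,4],[0,-0.5,8],[0,-1.5,8],[0,-2.5,8],[0,-2.9,8],[0,-2.9,8],[0,-2.9,8],[0,-2.9,8]],"turn":[[0,0,0],[0,0,0],[0,0,0],[0,0,0],[0,0,0],[0,0,0],[0,0,0],[0,0,0]],"grip":[0,0,0,0,0,0,0,0]}'
python3 -c "
from h import *
report([534,266,120])"
```

```text
clock: 7.07
position: [534.9, 266.2, 122.2]
tool_rot: [0.822, 3.028, 0.004]
force: [-0.2, 0.2, 0.0]
finger_gap: 0.0
grasp_force: 0.0
t 7.07 tcp [534.9 266.2 122.2] F [-0.23  0.16  0.05] gap 0.00 yaw [0.506 0.863]
  lamp [462.3 125.2] a 0.3392 n 225 hand tangential 157.1 radial(out) -21.6
  slide [ 0.07 -0.07  0.22]
```

```bash
python3 -m handwheel '{"slide":[[0,0.5,0],[0,1,0],[0,1,0],[0,1,0],[0,1,0],[0,1,0],[0,1,0],[0,1,0]],"turn":[[0,0,0],[0,0,0],[0,0,0],[0,0,0],[0,0,0],[0,0,0],[0,0,0],[0,0,0]],"grip":[0,0,0,0,0,0,0,0]}'
python3 -m handwheel '{"slide":[[0,0,0],[0,0,0],[0,0,0],[0,0,0],[0,0,0],[0,0,0],[0,0,0],[0,0,0]],"turn":[[0,0,0],[0,0,0],[0,0,0],[0,0,0],[0,0,0],[0,0,0],[0,0,0],[0,0,0]],"grip":[0,0,0,0,0,0,0,0]}'
python3 -c "
from h import *
report()"
```

```text
clock: 7.78
position: [538.4, 274.5, 119.7]
tool_rot: [-0.822, -3.032, 0.0]
force: [-0.0, 0.3, -0.3]
finger_gap: -0.0
grasp_force: 0.0
clock: 8.45
position: [538.5, 274.6, 119.8]
tool_rot: [-0.822, -3.032, 0.0]
force: [0.6, 0.4, 0.4]
finger_gap: 0.002
grasp_force: 0.0
t 8.45 tcp [538.5 274.6 119.8] F [0.6  0.45 0.43] gap 0.00 yaw [0.505 0.863]
  lamp [480. 167.] a 0.4652 n 221 hand tangential 122.4 radial(out) -4.0
```

```bash
python3 -m handwheel '{"slide":[[0,0,0],[0,0,0],[0,0,0],[0,0,0],[0,0,0]],"turn":[[0,0,0],[0,0,0],[0,0,0],[0,0,0],[0,0,0]],"grip":[0,0,0,0,0]}'
python3 -c "
from h import *
report()"
python3 -m handwheel '{"slide":[[0,0.13,0],[0,0.27,0],[0,0.4,0],[0,0.53,0],[0,0.67,0],[0,0.8,0]],"turn":[[0,0,0],[0,0,0],[0,0,0],[0,0,0],[0,0,0],[0,0,0]],"grip":[0,0,0,0,0,0]}'
python3 -c "
from h import *
report()"
```

```text
clock: 8.92
position: [538.5, 274.6, 119.8]
tool_rot: [-0.823, -3.032, 0.0]
force: [-0.6, 0.2, 0.5]
finger_gap: 0.001
grasp_force: 0.0
t 8.92 tcp [538.5 274.6 119.8] F [-0.63  0.23  0.52] gap 0.00 yaw [0.505 0.863]
  lamp [486.8 179.2] a 0.5037 n 226 hand tangential 108.5 radial(out) 0.7
clock: 9.47
position: [542.7, 281.7, 119.8]
tool_rot: [0.822, 3.032, 0.0]
force: [0.1, 0.0, -0.0]
finger_gap: 0.001
grasp_force: 0.1
t 9.47 tcp [542.7 281.7 119.8] F [ 0.08  0.03 -0.01] gap 0.00 yaw [0.505 0.863]
  lamp [494.6 192.6] a 0.5470 n 231 hand tangential 101.1 radial(out) 5.2
```

```bash
python3 -m handwheel '{"slide":[[0,0.13,0],[0,0.27,0],[0,0.4,0]],"turn":[[0,0,0],[0,0,0],[0,0,0]],"grip":[0,0,0]}'
python3 -c "
from h import *
report()"
python3 -m handwheel '{"slide":[[0,0.13,0],[0,0.3,0],[0,0.6,0]],"turn":[[0,0,0],[0,0,0],[0,0,0]],"grip":[0,0,0]}'
python3 -c "
from h import *
report()"
```

```text
clock: 9.77
position: [544.6, 285.0, 119.8]
tool_rot: [0.822, 3.032, -0.0]
force: [0.7, 0.3, 0.2]
finger_gap: -0.001
grasp_force: 0.0
t 9.77 tcp [544.6 285.  119.8] F [0.7  0.32 0.21] gap -0.00 yaw [0.505 0.863]
  lamp [496.1 195. ] a 0.5548 n 224 hand tangential 102.1 radial(out) 6.2
clock: 10.07
position: [547.5, 290.1, 119.8]
tool_rot: [-0.823, -3.032, 0.0]
force: [-0.5, -0.3, -0.5]
finger_gap: -0.005
grasp_force: 0.0
t 10.07 tcp [547.5 290.1 119.8] F [-0.46 -0.28 -0.49] gap -0.01 yaw [0.505 0.863]
  lamp [495.8 194.7] a 0.5537 n 226 hand tangential 108.3 radial(out) 6.1
```

The lamp has nearly stopped at a = 0.554, against a target of 0.561. I'll move the hand away and watch it.

```bash
python3 -m handwheel '{"slide":[[0,1,0],[0,3,0],[0,4,0],[0,4,0],[0,4,0],[0,4,-4],[0,4,-8],[0,4,-12]],"turn":[[0,0,0],[0,0,0],[0,0,0],[0,0,0],[0,0,0],[0,0,0],[0,0,0],[0,0,0]],"grip":[0,0,0,0,0,0,0,0]}'
python3 -c "
from h import *
report()"
for i in 1 2 ; do python3 -m handwheel '{"slide":[[0,0,0],[0,0,0],[0,0,0],[0,0,0],[0,0,0],[0,0,0],[0,0,0],[0,0,0]],"turn":[[0,0,0],[0,0,0],[0,0,0],[0,0,0],[0,0,0],[0,0,0],[0,0,0],[0,0,0]],"grip":[0,0,0,0,0,0,0,0]}' >/dev/null; done
python3 -c "
from h import *
report()"
```

```text
clock: 10.78
position: [566.7, 323.7, 240.2]
tool_rot: [-0.822, -3.03, 0.003]
force: [0.5, 0.5, 0.5]
finger_gap: -0.003
grasp_force: 0.0
t 10.78 tcp [566.7 323.7 240.2] F [0.45 0.55 0.48] gap -0.00 yaw [0.506 0.863]
  lamp [495.3 193.6] a 0.5504 n 229 hand tangential 148.2 radial(out) 7.2
t 12.17 tcp [567.8 324.6 239.8] F [ 0.48  0.1  -0.41] gap -0.00 yaw [0.505 0.863]
  lamp [495.2 193.5] a 0.5499 n 231 hand tangential 149.8 radial(out) 6.6
```

Almost still. I'll wait about 7 s, checking along the way.

```bash
for j in 1 2 3; do for i in 1 2 3 4; do python3 -m handwheel '{"slide":[[0,0,0],[0,0,0],[0,0,0],[0,0,0],[0,0,0],[0,0,0],[0,0,0],[0,0,0]],"turn":[[0,0,0],[0,0,0],[0,0,0],[0,0,0],[0,0,0],[0,0,0],[0,0,0],[0,0,0]],"grip":[0,0,0,0,0,0,0,0]}' >/dev/null; done
python3 -c "
from h import *
report()"; done
python3 -c "
from h import *
c=eyes.read_camera('top'); cv2.imwrite('pics/t2.png',c['image'])"
```

```text
t 14.88 tcp [567.8 324.6 239.8] F [-0.15 -0.07  0.07] gap 0.00 yaw [0.505 0.863]
  lamp [495.2 193.4] a 0.5496 n 230 hand tangential 149.8 radial(out) 6.6
t 17.60 tcp [567.8 324.7 239.8] F [ 0.31 -0.66 -0.04] gap -0.00 yaw [0.505 0.863]
  lamp [495.4 193.4] a 0.5499 n 226 hand tangential 149.8 radial(out) 6.9
t 20.32 tcp [567.8 324.6 239.8] F [-0.03  0.16 -0.65] gap 0.00 yaw [0.505 0.863]
  lamp [495.3 193.5] a 0.5500 n 230 hand tangential 149.7 radial(out) 6.7
```

View pics/t2.png

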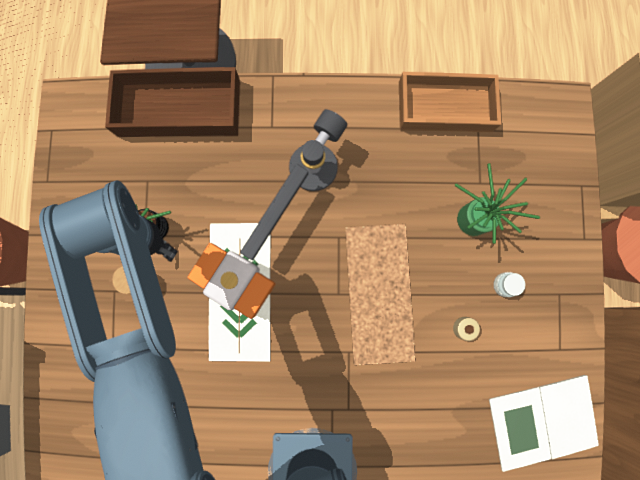

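The lamp at (230, 281) stands over the leaf's middle line and has been still for over 8 s, about 3 mm off. One quick look from the scene camera to check the gripper's clearance from the plant.

```bash
python3 -c "
from h import *
c=eyes.read_camera('scene'); cv2.imwrite('pics/s3.png',cv2.resize(c['image'][60:300,220:500],None,fx=2,fy=2))"
```

```text
(no output)
```

View pics/s3.png

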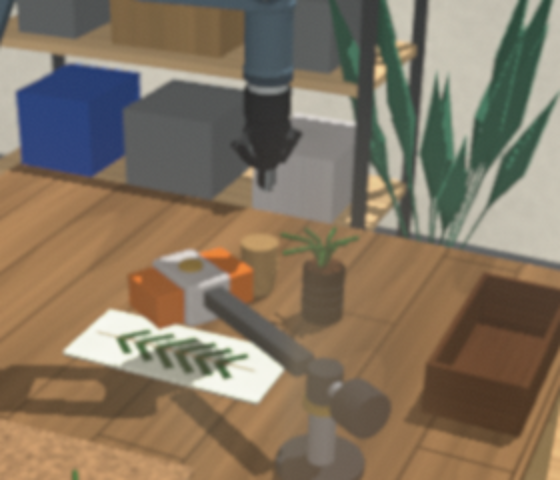

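The gripper, at about (265, 160), hangs well clear of the lamp, cups and plant, which are all still standing. Handing in.

```bash
python3 -c "
from rig import r
print(r.close_job())"
```

```text
the job is handed in; nothing more can be done
None
```

The lamp stands still about 3 mm from the leaf board's middle line (30 mm allowed). It had been at rest with the hand away for over 8 s when I handed the job in at about 20 s, and nothing else on the desk was touched.

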